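# Store sample bottles in a vacuum box

### The job

Slide the cover of the vacuum sample box fully open, take the drying canister out and stand it upright on the grey mat, and stand every amber bottle upright on the floor of the compartment. Then slide the cover fully shut and give the pump lever three full strokes, each one right down and fully back up. Leave the other glassware and tools on the bench where they are.

Things in the scene. Friction and masses are not known exactly. Their poses are not given: they have to be found in the camera images.
- box: grey box fixed to the bench, 420 (x) by 220 (y) by 104 mm high: a compartment in its near end, a closed deck behind. Origin: under the compartment's middle, at bench height; x: along the cover's slide, away from the robot. Compartment 180 (x) by 200 mm (y) inside; near wall 10 mm thick, 92 mm high; side walls (the cover's rails) 10 mm thick, 104 mm high
- box_floor (a point): centre of the compartment's floor (6 mm above the bench), axes as the box's
- cover (a joint): slide of the flat aluminium cover, in m: 0 = fully shut over the compartment, 0.21 = fully open (slid away along the box's +x, over the deck). About 2 N of friction, stays where it is left. The cover is 200 x 196 x 6 mm, its underside 94 mm and its top 100 mm above the bench. It starts shut or up to 40 mm open
- cover_handle (a point): middle of the black upright fin on the cover by which it is slid, near the cover's near edge: fin 14 mm thick along the slide (box x), 70 mm long across it, standing from 100 to 130 mm above the bench (this point at 115 mm). It is 85 mm before the compartment's centre when shut, 125 mm beyond when open
- pump: blue hand vacuum pump fixed to the bench, left or right of the box: base 170 x 110 x 20 mm, two upright cheeks, behind them a steel cylinder 56 mm diameter and 165 mm high. Its lever points along the pump's -x, towards the robot. Origin: at bench height, 90 mm before the hinge; z up
- lever_hinge (a point): centre of the lever's hinge, 100 mm above the bench; the hinge axis is level, along the pump's y
- lever_grip (a point): centre of the lever's level cross-bar: round grey bar, 22 mm diameter, about 100 mm long along the pump's y, 170 mm from the hinge. About 190 mm above the bench when up, about 90 mm when right down; it moves with the lever
- lever (a joint): lever angle in rad: 0 = up (32 degrees above level, where its spring brings it back in well under a second when let go), 0.68 = right down against its stop. Pressing the cross-bar down takes about 3 to 7 N
- mat: thin grey bench mat, 260 mm (x) by 190 mm (y), lying flat on the bench on the other side of the box from the pump; only 1 mm thick, things on it stand at bench height. Origin: its centre
- bottle1: squat amber glass bottle with a glass stopper that does not come off: body 52 mm diameter and 46 mm high, on it a round stopper 26 mm diameter from 46 to 80 mm high; 0.15 kg. Origin: centre of the underside, z up. At the start it stands on the grey mat. Two to four of the four bottles are there; the others are absent
- bottle2: squat amber glass bottle with a glass stopper that does not come off: body 52 mm diameter and 46 mm high, on it a round stopper 26 mm diameter from 46 to 80 mm high; 0.15 kg. Origin: centre of the underside, z up. At the start it stands on the grey mat. Two to four of the four bottles are there; the others are absent
- bottle3: squat amber glass bottle with a glass stopper that does not come off: body 52 mm diameter and 46 mm high, on it a round stopper 26 mm diameter from 46 to 80 mm high; 0.15 kg. Origin: centre of the underside, z up. At the start it stands on the grey mat. Two to four of the four bottles are there; the others are absent
- bottle4: squat amber glass bottle with a glass stopper that does not come off: body 52 mm diameter and 46 mm high, on it a round stopper 26 mm diameter from 46 to 80 mm high; 0.15 kg. Origin: centre of the underside, z up. At the start it stands on the grey mat. Two to four of the four bottles are there; the others are absent
- canister: drying canister, a banded aluminium drum 60 mm diameter and 46 mm high with a steel knob on top, 26 mm diameter, from 46 to 80 mm high; 0.18 kg. At the start it stands in the compartment under the cover. Origin: centre of the underside, z up
- dish: bystander: low open glass dish 64 mm diameter, 30 mm high, standing among the bottles on the mat; origin under its centre
- flask: bystander: conical glass flask 100 mm diameter, 155 mm high, at the back left; origin under its centre
- wash_bottle: bystander: white wash bottle 66 mm diameter, 160 mm high, at the back right; origin under its centre
- tape: bystander: roll of paper tape 80 mm diameter, 24 mm high, lying in front of the box; origin under its centre
- spatula: bystander: steel spatula 180 mm long lying flat, near the robot on its left
- beaker: bystander: glass beaker 72 mm diameter, 90 mm high, at the far left; origin under its centre
There are look-alikes about, which are no part of the job. Leave any green look-alike of the bottle2 alone. What is shaped like the bottle4 but red is not meant.

How it is judged:
By the outcome, as a careful person would: the job done as asked, in the order asked, and still so for the second after the job is handed in, with the robot touching nothing.
Of bottle1, bottle2, bottle3, bottle4 only 2 to 4 are there at a start; the rules pass over those that are not, and their reading is None.
At some moment in a run one of bottle1, bottle2, bottle3, bottle4, canister may be knocked a few centimetres aside while the robot is not near it.
It also fails if it takes over 210 s, if anything falls off the work surface, if the arm or the gripper's body presses on something with over 40 N, if the wrist force passes 120 N, or if a joint passes its speed limit or range.

### The arm

A 6-joint arm with a two-finger parallel gripper is mounted at the origin on the work surface. World frame = base frame: x ahead of the robot, y to its left, z up, the work surface at z = 0. Lengths are in mm, angles in rad, forces in N, time in s.
With the tool pointing down it reaches from about 250 to 775 mm from the base axis. Payload 4 kg.
Tool frame: the origin (TCP) lies at the very end of the fingers, on their centre line; the grasp point (between the pads) lies 19 mm behind it; z points along the fingers, y is the line along which they close (so a half turn about z gives the same grasp; the last joint's range is limited). The gripper opens to 85 mm and grips with 20 to 120 N. Pads are 22 mm wide; open, the fingers measure 114 mm over their backs; the gripper's body (76 mm by 85 mm) begins 54 mm behind the grasp point. The pads swing forward as they close: fully open they stand 13 mm farther back than shut.
Start: joints at [-1.412, 0.087, 1.371, -0, 1.684, -0.103], TCP at [142.347, -531.279, 209.741] pointing down, gripper open.
Joint ranges: [-3.1, 3.1], [-0.76, 2.03], [0.27, 2.55], [-1.08, 4.22], [0.17, 2.65], [-2.57, 2.57]. Speed limits (rad/s): [2.79, 2.79, 3.14, 3.14, 3.14, 3.14].

### API

Orientations are given as a unit quaternion [w, x, y, z].
In Python, from station import robot gives the robot as it stands.
- The arm moves only by the shell command python3 -m pendant 'ROWS' [OPENING]. ROWS is text: rows parted by semicolons, each of 6 numbers parted by spaces: the shift along the world's x, y, z in cm, then the turn, a rotation vector about the world's x, y, z in rad. In form: tx ty tz ax ay az; .... A call has 1 to 20 rows; each row is the pose to reach, as a shift and turn from the pose commanded when the call began; what a row does not reach only later rows make up. A row lasts 1/8 s, in which the tool goes at most 62.5 mm and 10.7 degrees, less where a joint would pass 70% of its speed; a pose out of reach is approached as far as the arm can. A call with a gripper value outside its range is refused whole. OPENING is the opening, from 0 (shut) to 1 (fully open), set as the call begins (- or left out, the last holds). The fingers move at their own pace and stop on an object; the grip force is fixed at half the most. Time passes only in rows, so rows that repeat a pose let the fingers close. It gives the time, the measured TCP pose, the force, the opening and the grip force at its end, in the units of the state.
- robot.sense(): the state, without advancing time (a new reading comes with each control period).
- robot.snapshot(name): name is "scene" or "top" or "wrist"; returns a dict with "frame" (480x640x3 uint8, red, green, blue), "fovy" (degrees; the focal length in pixels is half the picture's height over the tangent of half this angle, whatever the lens; pixels are square), "cx", "cy" (the principal point, pixels), "cam_to_world" (4x4, takes a point from camera to world coordinates); the wrist camera has in their place "mount" (4x4, takes a point from camera to tool coordinates, whose origin is the TCP and whose axes are the flange's). Camera axes: x right, y up, looking along -z (the intrinsics and any distortion apply to the point x, -y, -z); pixel columns grow to the right and rows downward; lengths in mm; the calibration is good to about 2 mm. A picture is of the moment at which its call begins: read the wrist's pose just before it. There is no depth.
- robot.job_done(): hands the job in; it is judged then, once.
The state is a dict: "time": time; "q": joint angles; "qd": joint speeds; "effort": joint torques, N m; "position": TCP position; "orientation": TCP orientation; "wrist_force": force on the tool from outside, world axes, zero at the start; "moment": the same for the moment, N m; "opening": opening from 0.0 (shut) to 1.0 (fully open); "grip_force": force on a finger pad.
Only numpy, scipy, OpenCV 4.12 (cv2) and the standard library are available. Lean on these libraries where they do the work, as an engineer would, in place of code of your own. Each camera call takes 0.05 s, during which the arm holds its last target. There are 200 camera calls.

## Working session

There is one attempt and no reset: what is moved stays moved. The work goes in short steps, Python scripts to look and compute and a shell command to move; the robot and the scene stay as the last step left them, time stands still between calls to the robot, and variables do not carry over. Pictures are saved under pics/ and viewed, at most 14 in all, crops included, and the job is handed in when it is done.

```bash
ls; mkdir -p pics; python3 - <<'E'
from station import robot
import cv2,numpy as np
s=robot.sense();print(s)
for n in("scene","top"):
    d=robot.snapshot(n);cv2.imwrite(f"pics/{n}0.png",d["frame"][:,:,::-1]);print(n,{k:v for k,v in d.items() if k!="frame"})
E
```

```text
pics
{'time': 0.0, 'q': array([-1.41210886e+00,  8.79901641e-02,  1.37227645e+00,  2.94848312e-05,
        1.68360911e+00, -1.03077000e-01]), 'qd': array([-0.00090251, -0.00021414,  0.00115667,  0.00104795,  0.00023183,
        0.00015307]), 'effort': array([ 1.68441643e-04, -3.51870525e+01, -3.13274896e+01, -1.57223071e-04,
        1.08118195e-02,  5.17499728e-06]), 'position': array([ 142.26178879, -530.71114737,  208.50871067]), 'orientation': array([-1.14150140e-03,  9.91446280e-01,  1.30510426e-01, -1.70916426e-05]), 'wrist_force': array([-0.50386481, -0.07568945,  0.01175048]), 'moment': array([ 0.00263272,  0.01358337, -0.03124274]), 'grip_force': 0.0, 'opening': 0.9991804892678045}
scene {'fovy': 54.51507067349059, 'cx': 325.16168061090383, 'cy': 234.48169805645045, 'cam_to_world': array([[-2.51141556e-01, -7.15312651e-01,  6.52116347e-01,
         1.14460019e+03],
       [ 9.67944302e-01, -1.83206157e-01,  1.71811912e-01,
         2.40057608e+02],
       [-3.42750450e-03,  6.74361413e-01,  7.38393484e-01,
         8.13263131e+02],
       [ 0.00000000e+00,  0.00000000e+00,  0.00000000e+00,
         1.00000000e+00]])}
top {'fovy': 57.883987904949144, 'cx': 312.9912481259449, 'cy': 235.978811807005, 'cam_to_world': array([[-1.30588292e-02,  9.94652403e-01, -1.02450298e-01,
         4.23791658e+02],
       [-9.99904680e-01, -1.34493392e-02, -3.12183657e-03,
         4.48057328e+01],
       [-4.48303105e-03,  1.02399765e-01,  9.94733226e-01,
         1.00149477e+03],
       [ 0.00000000e+00,  0.00000000e+00,  0.00000000e+00,
         1.00000000e+00]])}
```

View pics/scene0.png

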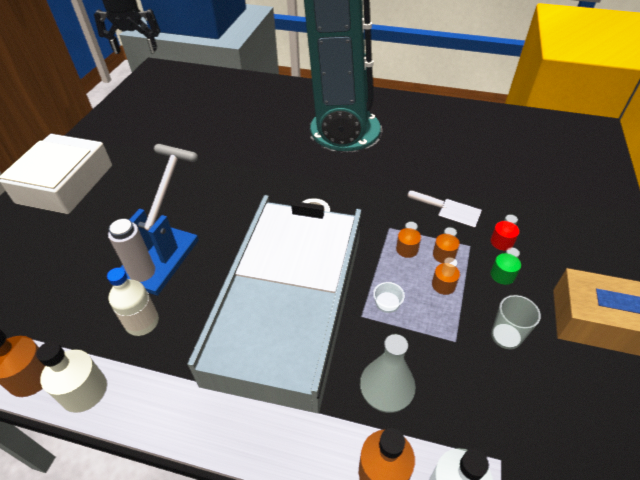

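View pics/top0.png

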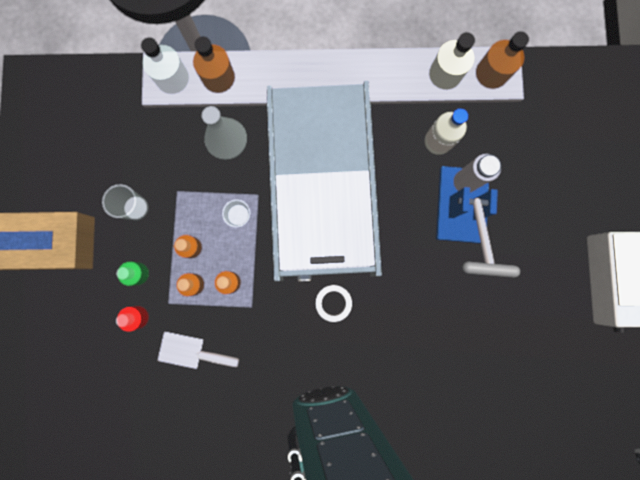

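The top view shows three amber bottles on the mat at about (186,245), (189,285) and (227,282), with the dish at (237,213). The green (130,273) and red (129,319) look-alikes stand off the mat. The fin is at (327,259), the lever bar at (491,269), and the cover looks shut or nearly so. Next I'll measure these.

```bash
cat > h.py <<'E'
from station import robot
import cv2,numpy as np
from scipy.spatial.transform import Rotation as R
def snap(n):
    s=robot.sense(); d=robot.snapshot(n)
    if n=="wrist":
        q=s["orientation"]; T=np.eye(4); T[:3,:3]=R.from_quat([q[1],q[2],q[3],q[0]]).as_matrix(); T[:3,3]=s["position"]
        d["cam_to_world"]=T@np.array(d["mount"])
    return d
def ray(d,u,v):
    f=240/np.tan(np.radians(d["fovy"])/2); M=d["cam_to_world"]
    return M[:3,3],M[:3,:3]@np.array([(u-d["cx"])/f,-(v-d["cy"])/f,-1])
def plane(d,u,v,z):
    o,r=ray(d,u,v); return (o+r*(z-o[2])/r[2]).round(1)
def proj(d,p):
    f=240/np.tan(np.radians(d["fovy"])/2); M=d["cam_to_world"]; c=M[:3,:3].T@(np.array(p,float)-M[:3,3])
    return d["cx"]+f*c[0]/-c[2], d["cy"]-f*c[1]/-c[2]
def tri(a,pa,b,pb):
    (o1,r1),(o2,r2)=ray(a,*pa),ray(b,*pb)
    t=np.linalg.lstsq(np.c_[r1,-r2],o2-o1,rcond=None)[0]; p,q=o1+r1*t[0],o2+r2*t[1]
    return ((p+q)/2).round(1),round(float(np.linalg.norm(p-q)),1)
def blobs(m,amin=30):
    n,l,st,c=cv2.connectedComponentsWithStats(m.astype(np.uint8)*255)
    return [(st[i,4],c[i].round(1),st[i,:4]) for i in range(1,n) if st[i,4]>=amin]
def amber(im):
    h=cv2.cvtColor(im,cv2.COLOR_RGB2HSV); return (h[...,0]>6)&(h[...,0]<18)&(h[...,1]>170)&(h[...,2]>90)
def save(n,im,box=None,k=1):
    if box: im=im[box[1]:box[3],box[0]:box[2]]
    cv2.imwrite(f"pics/{n}.png",cv2.resize(im[:,:,::-1],None,fx=k,fy=k,interpolation=cv2.INTER_CUBIC))
E
python3 - <<'E'
from h import *
t=snap("top");s=snap("scene")
print([k for k in t])
for b in blobs(amber(t["frame"])): print("top",b, plane(t,*b[1],25))
for b in blobs(amber(s["frame"])): print("scene",b,plane(s,*b[1],23))
im=t["frame"];dark=(im.max(2)<70)
m=np.zeros(dark.shape,bool);m[250:266,300:355]=dark[250:266,300:355]
for b in blobs(m): print("fin",b,plane(t,*b[1],130))
h=cv2.cvtColor(im,cv2.COLOR_RGB2HSV)
m=np.zeros(dark.shape,bool);m[160:250,430:505]=((h[...,0]>105)&(h[...,0]<118)&(h[...,1]>150))[160:250,430:505]
for b in blobs(m,100):print("pump",b)
save("crop1",im,(100,150,400,350),2.6)
save("crop2",im,(420,100,540,290),3)
E
```

```text
['frame', 'fovy', 'cx', 'cy', 'cam_to_world']
top (np.int32(121), array([498.7,  46.3]), array([489,  41,  20,  15], dtype=int32)) [ 969.1 -396.9   25. ]
top (np.int32(417), array([217. ,  62.6]), array([201,  46,  28,  32], dtype=int32)) [939.  269.1  25. ]
top (np.int32(238), array([513.5,  62.7]), array([496,  50,  28,  23], dtype=int32)) [ 927.9 -429.4   25. ]
top (np.int32(57), array([197.9,  64.7]), array([195,  53,  11,  23], dtype=int32)) [934.5 314.2  25. ]
top (np.int32(220), array([188.6, 246.8]), array([176, 236,  22,  21], dtype=int32)) [503.6 329.2  25. ]
top (np.int32(231), array([228.8, 282.1]), array([216, 272,  22,  21], dtype=int32)) [423.1 237.7  25. ]
top (np.int32(223), array([191.2, 284.1]), array([179, 274,  21,  21], dtype=int32)) [419.7 322.   25. ]
scene (np.int32(78), array([284.1,  70.5]), array([279,  67,  11,   8], dtype=int32)) [-247.1 -267.6   23. ]
scene (np.int32(73), array([305.6,  73.4]), array([301,  70,  10,   8], dtype=int32)) [-246.3 -191.5   23. ]
scene (np.int32(1052), array([440.4,  90.5]), array([374,  79, 134,  24], dtype=int32)) [-247.9 
[... 238 characters left out ...]
p.int32(40), array([578.5, 325.8]), array([571, 321,  17,   9], dtype=int32)) [557.2 593.8  23. ]
scene (np.int32(31), array([606.3, 329.6]), array([602, 326,   9,   9], dtype=int32)) [552.8 644.8  23. ]
scene (np.int32(136), array([619., 337.]), array([607, 327,  25,  21], dtype=int32)) [564.  665.9  23. ]
scene (np.int32(1790), array([ 19. , 366.9]), array([  0, 336,  41,  60], dtype=int32)) [ 902.9 -403.8   23. ]
scene (np.int32(1704), array([384.4, 461.5]), array([360, 430,  54,  50], dtype=int32)) [896.3 270.1  23. ]
pump (np.int32(2112), array([456.5, 210. ]), array([437, 166,  52,  77], dtype=int32))
pump (np.int32(187), array([492.6, 201.7]), array([487, 189,  10,  26], dtype=int32))
```

View pics/crop1.png

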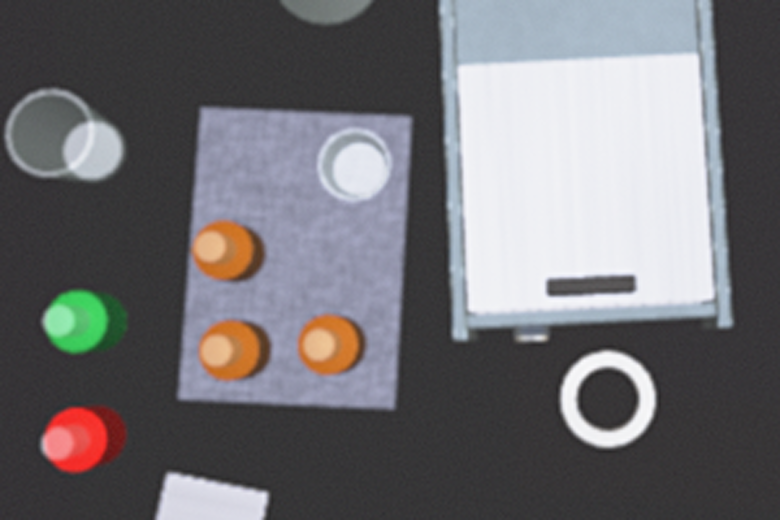

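View pics/crop2.png

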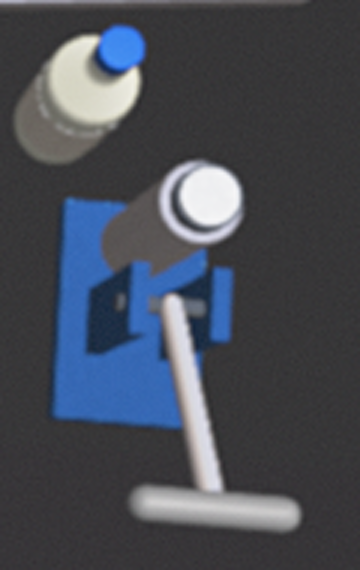

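Crop 1 confirms that the three amber bottles are the only amber things on the mat; the green and red ones are off it, so I'll leave those. Crop 2 shows the lever bar with its ends at about (463,268) and (521,272).

```bash
python3 - <<'E'
from h import *
t=snap("top");s=snap("scene")
P=lambda n,u,v,z:print(n,plane(t,u,v,z))
for i,(u,v) in enumerate([(180.8,245),(183.1,284.6),(222.7,282.7)]):P(f"stopper{i}",u,v,80)
P("fin",326.9,259.6,130);P("finL",310.2,260.6,130);P("finR",344.4,259,130)
P("nearL",276.9,280.8,104);P("nearR",381.5,275.4,104);P("farL",267,88,104);P("farR",368,83,104)
P("coverfarL",277,175,100);P("coverfarR",368.5,170.5,100)
P("dish",236,212,30);P("tape",333.8,303.5,24)
for n,u,v in(("mat",177,192),("mat",258.5,195),("mat",252.5,307.5),("mat",168.5,304)):P(n,u,v,0)
print("bar",[tri(t,a,s,b) for a,b in (((463,267.7),(196,154.5)),((520.7,271.7),(155,149.5)))])
P("barL",463,267.7,200);P("barR",520.7,271.7,200)
P("hinge",479.3,201.7,115)
P("base",438,239.5,20);P("base",481,242.5,20);P("base",442,166.5,20)
P("cyl",489.5,165.5,165);P("wash",459,117,160)
E
```

```text
stopper0 [503.2 329.9  80. ]
stopper1 [419.1 323.5  80. ]
stopper2 [422.  239.8  80. ]
fin [465.5  20.2 130. ]
finL [464.   53.8 130. ]
finR [466.3 -14.9 130. ]
nearL [424.5 123.1 104. ]
nearR [432.8 -92.3 104. ]
farL [838.2 142.6 104. ]
farR [846.1 -75.3 104. ]
coverfarL [647.6 122.2 100. ]
coverfarR [654.6 -71.8 100. ]
dish [580.8 221.5  30. ]
tape [372.6   3.5  24. ]
mat [635.  365.8   0. ]
mat [625.2 174.4   0. ]
mat [364.7 188.2   0. ]
mat [375.1 380.3   0. ]
bar [(array([ 443.9, -228.9,  195.7]), 0.8), (array([ 434.4, -338.2,  182.3]), 6.7)]
barL [ 443.9 -227.9  200. ]
barR [ 435.2 -333.3  200. ]
hinge [ 581.7 -297.   115. ]
base [ 513.  -235.6   20. ]
base [ 504.9 -332.6   20. ]
base [ 682.1 -252.    20. ]
cyl [ 644.6 -301.5  165. ]
wash [ 746.  -248.1  160. ]
```

```bash
python3 -m pendant '15 25 5 0 0 0.6; 32.3 55.1 4 0 0 1.351; 32.3 55.1 4 0 0 1.351; 32.3 55.1 4 0 0 1.351; 32.3 55.1 4 0 0 1.351; 32.3 55.1 4 0 0 1.351; 32.3 55.1 4 0 0 1.351; 32.3 55.1 4 0 0 1.351; 32.3 55.1 4 0 0 1.351; 32.3 55.1 4 0 0 1.351; 32.3 55.1 4 0 0 1.351; 32.3 55.1 4 0 0 1.351; 32.3 55.1 4 0 0 1.351; 32.3 55.1 4 0 0 1.351; 32.3 55.1 4 0 0 1.351; 32.3 55.1 4 0 0 1.351; 32.3 55.1 4 0 0 1.351; 32.3 55.1 4 0 0 1.351' 1
python3 - <<'E'
from h import *
w=snap("wrist");print(robot.sense()["position"],w["mount"],w["fovy"]);save("w1",w["frame"])
print("fin expected",proj(w,(465.5,20.2,130)))
E
```

```text
time: 2.55
position: [465.3, 19.7, 249.7]
orientation: [0.0, 0.692, 0.722, 0.0]
wrist_force: [0.1, -0.1, 0.9]
opening: 1.002
grip_force: 0.0
[465.35620804  19.74549233 249.7359661 ] [[-4.41190039e-04  9.48260160e-01  3.17494054e-01  8.18543082e+01]
 [ 9.99999895e-01  4.58422199e-04  2.04302552e-05  2.54333203e-01]
 [-1.26173125e-04  3.17494030e-01 -9.48260262e-01 -1.64135391e+02]
 [ 0.00000000e+00  0.00000000e+00  0.00000000e+00  1.00000000e+00]] 59.52968416007637
fin expected (np.float64(311.1068584419674), np.float64(219.07581060998058))
```

View pics/w1.png

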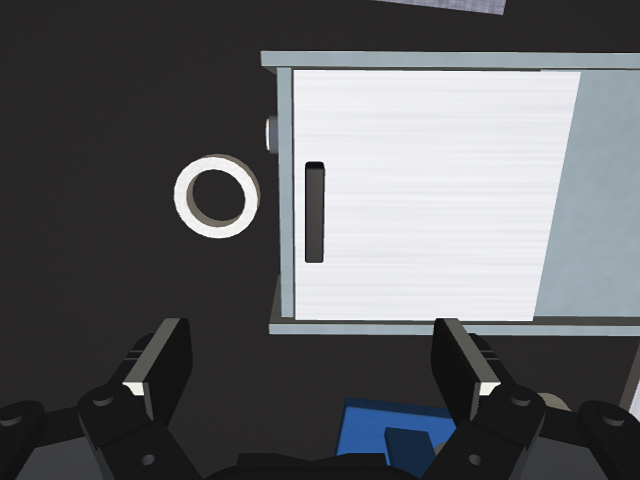

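The fin is at about (314,216), where I expected it, and the box edges line up with the tool. I'll descend, then grip.

```bash
python3 -m pendant '0.1 0 -5 0 0 0; 0.1 0 -10 0 0 0; 0.1 0 -13 0 0 0; 0.1 0 -14.4 0 0 0; 0.1 0 -14.4 0 0 0' 1; python3 -m pendant '0 0 0 0 0 0; 0 0 0 0 0 0; 0 0 0 0 0 0; 0 0 0 0 0 0; 0 0 0 0 0 0; 0 0 0 0 0 0' 0
```

```text
time: 3.22
position: [466.1, 19.8, 105.4]
orientation: [-0.0, 0.692, 0.722, -0.0]
wrist_force: [0.2, 0.5, 0.9]
opening: 0.999
grip_force: 0.0
time: 3.98
position: [466.8, 19.7, 106.5]
orientation: [0.001, 0.692, 0.722, 0.0]
wrist_force: [0.2, 0.5, 4.0]
opening: 0.122
grip_force: 58.8
```

```bash
python3 -m pendant '1 0.04 0 0 0 0; 3 0.13 0 0 0 0; 6 0.25 0 0 0 0; 9 0.38 0 0 0 0; 12 0.5 0 0 0 0; 15 0.63 0 0 0 0; 17 0.71 0 0 0 0; 18 0.76 0 0 0 0; 18.2 0.76 0 0 0 0; 18.2 0.76 0 0 0 0'; python3 -m pendant '0.2 0 0 0 0 0; 0.4 0 0 0 0 0; 0.5 0.02 0 0 0 0; 0.5 0.02 0 0 0 0'
```

```text
time: 5.22
position: [649.2, 26.3, 106.5]
orientation: [0.001, 0.692, 0.722, -0.0]
wrist_force: [0.1, -2.6, 4.7]
opening: 0.121
grip_force: 59.0
time: 5.72
position: [653.4, 26.4, 106.5]
orientation: [0.001, 0.692, 0.722, -0.001]
wrist_force: [-1.1, -3.0, 6.0]
opening: 0.12
grip_force: 59.2
```

```bash
python3 -m pendant '0.2 0.05 0 0 0 0; 0.4 0.1 0 0 0 0; 0.4 0.1 0 0 0 0'; python3 -m pendant '0.3 0.05 0 0 0 0; 0.5 0.05 0 0 0 0;  0.5 0.05 0 0 0 0'
```

```text
time: 6.1
position: [657.6, 26.6, 106.5]
orientation: [0.001, 0.693, 0.721, -0.001]
wrist_force: [0.2, -3.9, 5.7]
opening: 0.118
grip_force: 59.2
time: 6.48
position: [662.6, 26.8, 106.5]
orientation: [0.002, 0.693, 0.721, -0.001]
wrist_force: [-1.0, -5.1, 4.9]
opening: 0.122
grip_force: 59.2
```

```bash
python3 - <<'E'
from h import *
t=snap("scene");save("s2",t["frame"],(180,120,500,360),2.5)
E
```

```text
(no output)
```

View pics/s2.png

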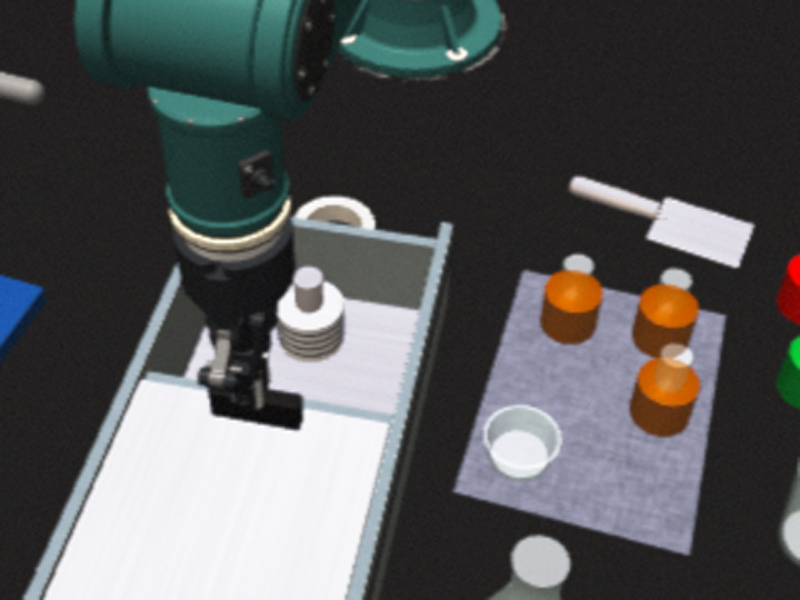

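The cover has moved with the fin. The canister stands in the compartment, its knob at about crop (308,285). I'll push gently until it meets the stop.

```bash
python3 -m pendant '0.3 -0.1 0 0 0 0; 0.6 -0.2 0 0 0 0; 0.6 -0.2 0 0 0 0; 0.6 -0.2 0 0 0 0';python3 - <<'E'
from h import *
t=snap("top");save("t2",t["frame"],(250,70,400,290),2.7)
E
```

```text
time: 7.02
position: [664.9, 26.9, 106.5]
orientation: [-0.003, 0.692, 0.722, -0.003]
wrist_force: [-10.8, -1.4, 9.6]
opening: 0.118
grip_force: 60.0
```

View pics/t2.png

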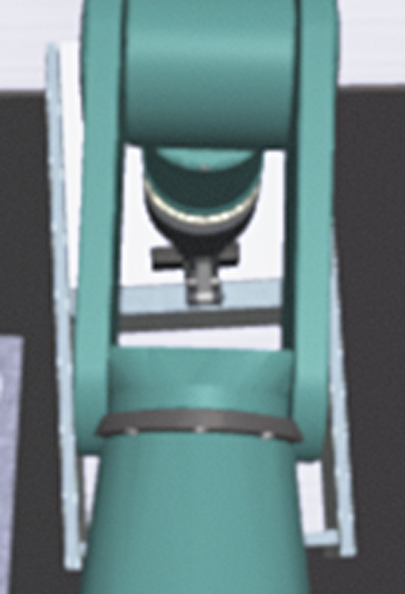

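```bash
python3 -m pendant '-0.6 0 0 0 0 0; -0.6 0 0 0 0 0; -0.6 0 0 0 0 0' 1;  python3 -m pendant '-0.6 0 0 0 0 0; -0.6 0 0 0 0 0; -0.6 0 5 0 0 0; -5.6 0 10 0 0 0; -12.6 0 12 0 0 0; -17.6 0 12 0 0 0; -17.6 0 12 0 0 0; -17.6 0 12 0 0 0' 1
python3 - <<'E'
from h import *
t=snap("top");print(plane(t,323,165.6,130))
w=snap("wrist");save("w2",w["frame"])
E
```

```text
time: 7.45
position: [662.2, 27.2, 104.9]
orientation: [-0.0, 0.692, 0.722, -0.0]
wrist_force: [-0.0, -0.7, -0.3]
opening: 0.756
grip_force: 0.0
time: 8.45
position: [486.7, 27.0, 226.4]
orientation: [0.001, 0.692, 0.722, 0.001]
wrist_force: [0.1, 0.3, 0.4]
opening: 0.997
grip_force: 0.0
[658.5  25.1 130. ]
```

View pics/w2.png

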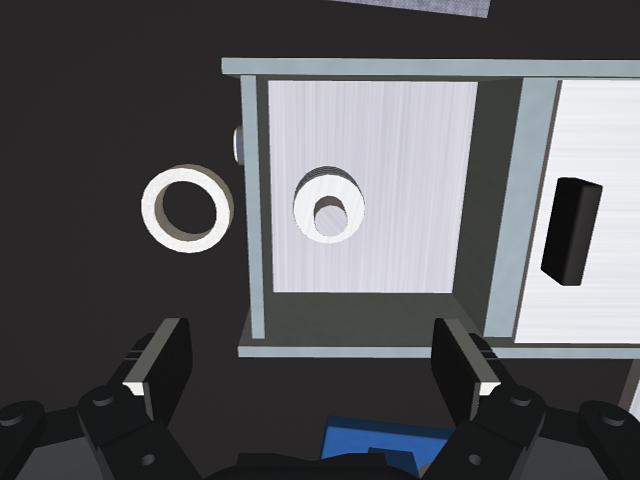

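The compartment is open. The canister's knob top is at (330,219), the floor corners are near (269,81), (478,82), (274,293) and (453,293), and the mat edge shows at the top.

```bash
python3 - <<'E'
from h import *
w=snap("wrist")
print("knob",plane(w,330,219,86),"drum",plane(w,329,209,52))
for u,v in((269,81),(478,82),(274,293),(453,293)):print(plane(w,u,v,6))
for u,v in((222,58),(238,356)):print("rail",plane(w,u,v,104))
for u,v in((243,76),(253,338)):print("wall",plane(w,u,v,92))
for u,v in((558,80),(515,343)):print("cover near",plane(w,u,v,100))
E
```

```text
knob [502.3  22.4  86. ] drum [503.   21.3  52. ]
[447.9 120.3   6. ]
[627.1 126.9   6. ]
[454.9 -80.2   6. ]
[635.4 -72.8   6. ]
rail [427.6 129.6 104. ]
rail [434.6 -88.3 104. ]
wall [438.8 120.1  92. ]
wall [444.9 -79.   92. ]
cover near [643.7 125.8 100. ]
cover near [654.2 -70.  100. ]
```

```bash
python3 -m pendant '1.6 -0.5 -5 0 0 0; 1.6 -0.5 -10 0 0 0; 1.6 -0.5 -14 0 0 0; 1.6 -0.5 -16.2 0 0 0; 1.6 -0.5 -16.8 0 0 0; 1.6 -0.5 -16.8 0 0 0' 0.6; python3 -m pendant '0 0 0 0 0 0; 0 0 0 0 0 0; 0 0 0 0 0 0; 0 0 0 0 0 0' 0; python3 -m pendant '0 0 3 0 0 0; 0 0 8 0 0 0; 0 0 14 0 0 0; 0 0 14 0 0 0'
python3 - <<'E'
from h import *
w=snap("wrist");save("w3",w["frame"])
s=snap("scene")
for b in blobs(amber(s["frame"]),300): print(b[:2])
t=snap("top")
for b in blobs(amber(t["frame"]),150): print(b[:2])
E
```

```text
time: 9.35
position: [503.1, 22.0, 57.7]
orientation: [-0.0, 0.692, 0.722, -0.0]
wrist_force: [0.3, -0.5, 1.1]
opening: 0.6
grip_force: 0.0
time: 9.85
position: [503.4, 21.9, 59.5]
orientation: [0.001, 0.692, 0.722, 0.001]
wrist_force: [-1.7, 0.6, 5.6]
opening: 0.258
grip_force: 58.8
time: 10.35
position: [505.6, 21.9, 204.1]
orientation: [0.005, 0.692, 0.722, 0.004]
wrist_force: [-0.2, -0.8, -1.8]
opening: 0.255
grip_force: 59.1
(np.int32(552), array([465. ,  93.5]))
(np.int32(494), array([407.5, 241. ]))
(np.int32(1049), array([445.2, 263. ]))
(np.int32(852), array([602.4, 335.5]))
(np.int32(1396), array([ 16.3, 363.6]))
(np.int32(1703), array([384.4, 461.5]))
(np.int32(395), array([217.4,  62. ]))
(np.int32(209), array([514.9,  62.5]))
(np.int32(222), array([188.5, 246.7]))
(np.int32(230), array([228.9, 282.2]))
(np.int32(222), array([191.5, 284.2]))
```

View pics/w3.png

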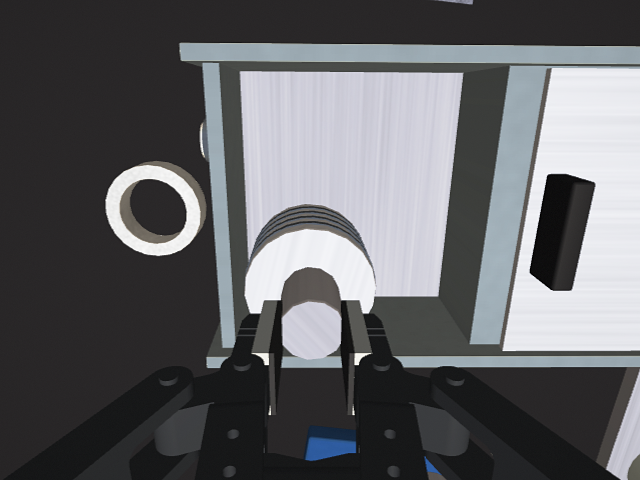

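The canister is held by its knob, upright. Next I carry it over a free part of the mat, around (590,305).

```bash
python3 -m pendant '2 5 0 0 0 0; 4 11 0 0 0 0; 6 17 0 0 0 0; 7 23 0 0 0 0; 8.5 28.3 0 0 0 0; 8.5 28.3 0 0 0 0; 8.5 28.3 0 0 0 0; 8.5 28.3 0 0 0 0'
```

```text
time: 11.5
position: [587.0, 303.6, 197.0]
orientation: [-0.0, 0.693, 0.721, -0.001]
wrist_force: [-0.3, -0.6, -1.4]
opening: 0.257
grip_force: 59.2
```

```bash
python3 -m pendant '0 0 -5 0 0 0; 0 0 -9 0 0 0; 0 0 -12 0 0 0; 0 0 -13.5 0 0 0; 0 0 -14 0 0 0; 0 0 -14.2 0 0 0; 0 0 -14.3 0 0 0'
```

```text
time: 12.38
position: [588.3, 305.4, 56.5]
orientation: [0.001, 0.692, 0.722, 0.001]
wrist_force: [-0.4, 0.5, -2.6]
opening: 0.256
grip_force: 59.2
```

```bash
python3 -m pendant '0 0 0 0 0 0; 0 0 -0.1 0 0 0; 0 0 -0.2 0 0 0; 0 0 -0.2 0 0 0'; python3 -m pendant '0 0 0 0 0 0; 0 0 0 0 0 0; 0 0 0 0 0 0; 0 0 0 0 0 0' 0.6;  python3 -m pendant '0 0 4 0 0 0; 0 0 9 0 0 0; 0 0 12 0 0 0; -4 0.8 12 0 0 0; -9 2.5 12 0 0 0; -9 2.5 12 0 0 0; -9 2.5 12 0 0 0'
python3 - <<'E'
from h import *
w=snap("wrist");save("w4",w["frame"])
t=snap("top")
for b in blobs(amber(t["frame"]),150): print(b[:2])
E
```

```text
time: 12.88
position: [587.6, 305.3, 53.8]
orientation: [0.0, 0.692, 0.722, 0.001]
wrist_force: [-1.5, 0.3, 3.2]
opening: 0.26
grip_force: 59.9
time: 13.38
position: [587.3, 305.0, 52.6]
orientation: [0.0, 0.692, 0.722, -0.0]
wrist_force: [-0.0, 1.0, -0.6]
opening: 0.6
grip_force: 0.0
time: 14.25
position: [497.7, 330.0, 173.0]
orientation: [0.0, 0.692, 0.722, 0.0]
wrist_force: [-0.8, 0.2, 0.2]
opening: 0.597
grip_force: 0.0
(np.int32(400), array([217.3,  62.4]))
(np.int32(237), array([514.1,  62.2]))
(np.int32(220), array([188.6, 246.7]))
(np.int32(228), array([228.8, 282.1]))
(np.int32(225), array([191.4, 284.1]))
```

View pics/w4.png

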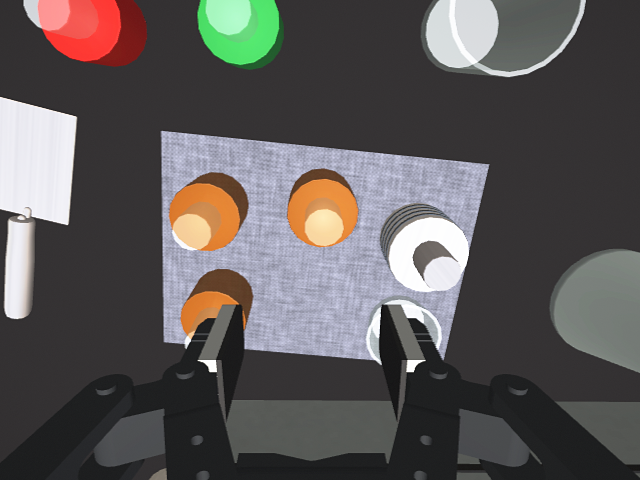

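The canister stands upright on the mat. Bottle A's stopper is at (324,227), bottle B's at (191,231), and bottle C at (213,315) is partly behind a finger.

```bash
python3 - <<'E'
from h import *
w=snap("wrist")
print(robot.sense()["position"],plane(w,324,227,80),plane(w,191,231,80),"can",plane(w,442,273,80))
E
```

```text
[498.43393925 329.63605268 172.6525151 ] [506.8 333.   80. ] [421.6 326.9  80. ] can [586.7 304.2  80. ]
```

```bash
python3 -m pendant '0.8 0.3 -5 0 0 0; 0.8 0.3 -9 0 0 0; 0.8 0.3 -11.5 0 0 0; 0.8 0.3 -12.1 0 0 0; 0.8 0.3 -12.1 0 0 0' 0.55; python3 -m pendant '0 0 0 0 0 0; 0 0 0 0 0 0; 0 0 0 0 0 0; 0 0 0 0 0 0' 0; python3 -m pendant '0 0 4 0 0 0; 0 0 9 0 0 0; 0 0 14 0 0 0; 2 -6 14 0 0 0; 4 -12 14 0 0 0; 6 -18 14 0 0 0; 7.3 -23 14 0 0 0; 7.3 -26 14 0 0 0; 7.3 -26 14 0 0 0; 7.3 -26 14 0 0 0; 7.3 -26 14 0 0 0'
```

```text
time: 15.02
position: [506.2, 332.9, 52.0]
orientation: [0.0, 0.692, 0.722, 0.0]
wrist_force: [-0.3, 0.5, 0.1]
opening: 0.549
grip_force: 0.0
time: 15.52
position: [506.4, 333.7, 54.0]
orientation: [0.001, 0.692, 0.722, 0.002]
wrist_force: [-0.9, -0.8, 5.9]
opening: 0.254
grip_force: 58.9
time: 16.9
position: [578.2, 74.3, 191.7]
orientation: [-0.0, 0.691, 0.722, 0.0]
wrist_force: [-0.2, -0.7, -1.8]
opening: 0.253
grip_force: 59.0
```

```bash
python3 -m pendant '0 -0.4 -5 0 0 0; 0 -0.4 -9 0 0 0; 0 -0.4 -11.5 0 0 0; 0 -0.4 -12.7 0 0 0; 0 -0.4 -13.1 0 0 0; 0 -0.4 -13.3 0 0 0; 0 -0.4 -13.3 0 0 0'; python3 -m pendant '0 0 0 0 0 0; 0 0 0 0 0 0; 0 0 0 0 0 0' 0.5; python3 -m pendant '0 0 4 0 0 0; 0 0 9 0 0 0; 0 0 13 0 0 0; -6 6 13 0 0 0; -10 12 13 0 0 0; -13 18 13 0 0 0; -15.7 23 13 0 0 0; -15.7 25.5 13 0 0 0; -15.7 25.5 13 0 0 0; -15.7 25.5 13 0 0 0; -15.7 25.5 13 0 0 0'
```

```text
time: 17.77
position: [579.3, 69.1, 60.2]
orientation: [0.001, 0.692, 0.722, 0.001]
wrist_force: [0.2, -0.3, 0.7]
opening: 0.251
grip_force: 59.1
time: 18.15
position: [578.6, 68.9, 59.0]
orientation: [0.0, 0.692, 0.722, 0.0]
wrist_force: [-0.3, -0.0, 0.6]
opening: 0.498
grip_force: 0.0
time: 19.52
position: [422.0, 322.9, 188.7]
orientation: [0.0, 0.693, 0.721, -0.0]
wrist_force: [0.1, 0.4, -0.2]
opening: 0.498
grip_force: 0.0
```

```bash
python3 - <<'E'
from h import *
print(robot.sense()["position"])
t=snap("top");s=snap("scene")
for b in blobs(amber(t["frame"]),100): print(b[:2])
for b in blobs(amber(s["frame"]),200): print(b[:2])
w=snap("wrist")
for b in blobs(amber(w["frame"]),500): print("w",b)
print("expect B",proj(w,(421.6,326.9,80)), "C",proj(w,(422,240,80)))
E
```

```text
[421.96343574 322.86327126 188.72784053]
(np.int32(130), array([498.8,  46.9]))
(np.int32(405), array([217.4,  62.3]))
(np.int32(197), array([515.5,  61.6]))
(np.int32(206), array([304.5, 213.8]))
(np.int32(229), array([228.8, 282.1]))
(np.int32(223), array([191.4, 284.2]))
(np.int32(293), array([443.8,  90.9]))
(np.int32(497), array([407.5, 241. ]))
(np.int32(513), array([445.5, 246.7]))
(np.int32(331), array([315.4, 273.4]))
(np.int32(326), array([580.3, 331.3]))
(np.int32(469), array([617.7, 339.1]))
(np.int32(1401), array([ 16.3, 363.7]))
(np.int32(1699), array([384.4, 461.5]))
w (np.int32(2030), array([309.4, 199.7]), array([276, 174,  67,  65], dtype=int32))
w (np.int32(1536), array([309.7, 298.7]), array([279, 278,  62,  50], dtype=int32))
expect B (np.float64(310.41540300582335), np.float64(218.53020171383565)) C (np.float64(306.4166014731381), np.float64(331.3130620598718))
```

```bash
python3 -m pendant '0 0.4 -5 0 0 0; 0 0.4 -10 0 0 0; 0 0.4 -12.8 0 0 0; 0 0.4 -13.7 0 0 0; 0 0.4 -13.7 0 0 0' 0.55; python3 -m pendant '0 0 0 0 0 0; 0 0 0 0 0 0; 0 0 0 0 0 0; 0 0 0 0 0 0' 0; python3 -m pendant '0 0 4 0 0 0; 0 0 9 0 0 0; 0 0 14 0 0 0; 2 -6 14 0 0 0; 4 -12 14 0 0 0; 6 -18 14 0 0 0; 7.8 -23 14 0 0 0; 7.8 -26.2 14 0 0 0; 7.8 -26.2 14 0 0 0; 7.8 -26.2 14 0 0 0; 7.8 -26.2 14 0 0 0'
```

```text
time: 20.3
position: [421.8, 327.8, 52.0]
orientation: [0.0, 0.692, 0.722, 0.0]
wrist_force: [-0.3, -0.3, 0.2]
opening: 0.545
grip_force: 0.0
time: 20.8
position: [422.5, 328.9, 54.1]
orientation: [0.001, 0.692, 0.722, 0.002]
wrist_force: [-0.9, -0.3, 6.1]
opening: 0.255
grip_force: 58.7
time: 22.18
position: [499.2, 67.1, 191.7]
orientation: [-0.0, 0.691, 0.722, 0.0]
wrist_force: [-0.5, -0.9, -1.7]
opening: 0.259
grip_force: 59.0
```

```bash
python3 -m pendant '0 0 -5 0 0 0; 0 0 -9 0 0 0; 0 0 -11.5 0 0 0; 0 0 -12.7 0 0 0; 0 0 -13.1 0 0 0; 0 0 -13.3 0 0 0; 0 0 -13.3 0 0 0'; python3 -m pendant '0 0 0 0 0 0; 0 0 0 0 0 0; 0 0 0 0 0 0' 0.5; python3 -m pendant '0 0 4 0 0 0; 0 0 9 0 0 0; 0 0 13 0 0 0; -3 6 13 0 0 0; -6 12 13 0 0 0; -7.5 17.6 13 0 0 0; -7.5 17.6 13 0 0 0; -7.5 17.6 13 0 0 0; -7.5 17.6 13 0 0 0'
python3 - <<'E'
from h import *
t=snap("top")
for b in blobs(amber(t["frame"]),100): print(b[:2])
w=snap("wrist");save("w5",w["frame"])
print(robot.sense()["position"])
for b in blobs(amber(w["frame"]),500): print("w",b)
E
```

```text
time: 23.05
position: [500.2, 66.2, 60.4]
orientation: [0.001, 0.692, 0.722, 0.001]
wrist_force: [-2.1, -0.5, 3.5]
opening: 0.253
grip_force: 59.4
time: 23.42
position: [499.6, 66.0, 58.9]
orientation: [0.0, 0.692, 0.722, 0.0]
wrist_force: [0.1, -0.5, 0.3]
opening: 0.502
grip_force: 0.0
time: 24.55
position: [425.0, 240.8, 188.7]
orientation: [0.0, 0.693, 0.721, -0.0]
wrist_force: [0.3, -0.8, -0.1]
opening: 0.5
grip_force: 0.0
(np.int32(128), array([498.4,  47. ]))
(np.int32(454), array([215.1,  62.6]))
(np.int32(226), array([513.9,  62.4]))
(np.int32(207), array([304.5, 213.8]))
(np.int32(198), array([307. , 248.4]))
(np.int32(233), array([228.8, 282.1]))
[424.99571874 240.70941537 188.67410558]
w (np.int32(2015), array([310. , 201.4]), array([277, 176,  67,  64], dtype=int32))
w (np.int32(745), array([371.6, 414.6]), array([358, 396,  29,  38], dtype=int32))
```

View pics/w5.png

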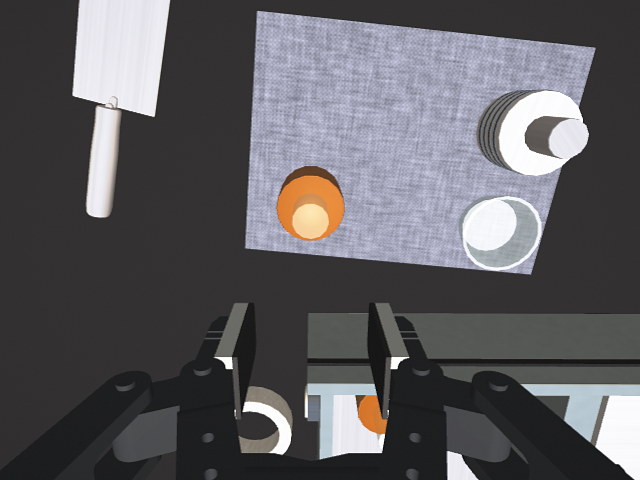

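Bottle C's stopper is at (310,221), close to where I expected it. A and B are already in the compartment.

```bash
python3 -m pendant '0 0.2 -5 0 0 0; 0 0.2 -10 0 0 0; 0 0.2 -12.8 0 0 0; 0 0.2 -13.7 0 0 0; 0 0.2 -13.7 0 0 0' 0.55; python3 -m pendant '0 0 0 0 0 0; 0 0 0 0 0 0; 0 0 0 0 0 0; 0 0 0 0 0 0' 0; python3 -m pendant '0 0 4 0 0 0; 0 0 9 0 0 0; 0 0 14 0 0 0; 2 -6 16 0 0 0; 5 -12 16 0 0 0; 8 -18 16 0 0 0; 11.5 -23 16 0 0 0; 11.5 -26.5 16 0 0 0; 11.5 -26.5 14 0 0 0; 11.5 -26.5 14 0 0 0; 11.5 -26.5 14 0 0 0'
```

```text
time: 25.28
position: [424.8, 243.5, 52.0]
orientation: [0.0, 0.693, 0.721, 0.0]
wrist_force: [1.0, -0.2, 0.0]
opening: 0.551
grip_force: 0.0
time: 25.78
position: [425.6, 244.6, 54.0]
orientation: [0.001, 0.692, 0.722, 0.002]
wrist_force: [-2.6, -0.0, 5.4]
opening: 0.255
grip_force: 58.7
time: 27.15
position: [539.4, -20.5, 192.1]
orientation: [0.0, 0.692, 0.722, 0.0]
wrist_force: [0.2, -0.7, -1.5]
opening: 0.257
grip_force: 59.1
```

```bash
python3 -m pendant '0 0 -5 0 0 0; 0 0 -9 0 0 0; 0 0 -11.5 0 0 0; 0 0 -12.7 0 0 0; 0 0 -13.1 0 0 0; 0 0 -13.3 0 0 0; 0 0 -13.3 0 0 0'; python3 -m pendant '0 0 0 0 0 0; 0 0 0 0 0 0; 0 0 0 0 0 0' 0.5; python3 -m pendant '0 0 4 0 0 0; 0 0 9 0 0 0; 0 0 15 0 0 0; -5 3 18 0 0 0; -5 5 18 0 0 0; -5 5 18 0 0 0; -5 5 18 0 0 0'
python3 - <<'E'
from h import *
w=snap("wrist")
print(robot.sense()["position"])
for b in blobs(amber(w["frame"]),500): print("w",b)
a=cv2.resize(w["frame"],None,fx=.62,fy=.62); s=snap("scene")["frame"][150:390,180:500]
s=cv2.resize(s,(397,298)); save("m6",np.hstack([a,s]))
E
```

```text
time: 28.02
position: [540.4, -21.0, 60.2]
orientation: [0.001, 0.692, 0.722, 0.001]
wrist_force: [-0.4, -0.1, -0.2]
opening: 0.254
grip_force: 59.3
time: 28.4
position: [539.6, -21.1, 59.1]
orientation: [0.0, 0.692, 0.722, 0.0]
wrist_force: [0.2, -0.2, 0.0]
opening: 0.499
grip_force: 0.0
time: 29.28
position: [489.3, 28.6, 238.1]
orientation: [-0.0, 0.692, 0.722, -0.001]
wrist_force: [0.9, -0.1, -0.2]
opening: 0.502
grip_force: 0.0
[489.30838915  28.43258561 237.8386038 ]
w (np.int32(1694), array([415.4, 151.8]), array([391, 124,  61,  62], dtype=int32))
w (np.int32(1894), array([323.3, 153.5]), array([294, 126,  61,  62], dtype=int32))
w (np.int32(1302), array([361.9, 249.8]), array([336, 230,  56,  52], dtype=int32))
```

View pics/m6.png

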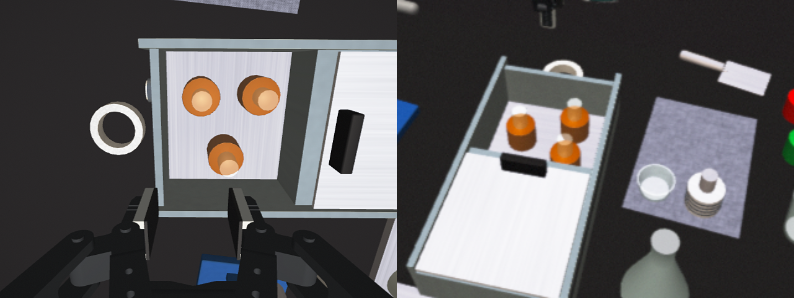

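All three bottles stand upright in the compartment, and the canister stands on the mat next to the dish. Next I grip the fin at about (663,27) and shut the cover.

```bash
python3 -m pendant '6 0 0 0 0 0; 12 0 0 0 0 0; 17.4 -0.1 0 0 0 0; 17.4 -0.1 -5 0 0 0; 17.4 -0.1 -10 0 0 0; 17.4 -0.1 -12.5 0 0 0; 17.4 -0.1 -13.2 0 0 0; 17.4 -0.1 -13.2 0 0 0' 1; python3 -m pendant '0 0 0 0 0 0; 0 0 0 0 0 0; 0 0 0 0 0 0; 0 0 0 0 0 0; 0 0 0 0 0 0; 0 0 0 0 0 0' 0; python3 -m pendant '-1 -0.04 0 0 0 0; -3 -0.11 0 0 0 0; -6 -0.22 0 0 0 0; -9 -0.33 0 0 0 0; -12 -0.44 0 0 0 0; -15 -0.55 0 0 0 0; -18 -0.66 0 0 0 0; -20 -0.74 0 0 0 0; -20.6 -0.76 0 0 0 0; -20.6 -0.76 0 0 0 0'
```

```text
time: 30.38
position: [663.6, 27.5, 106.7]
orientation: [-0.0, 0.692, 0.722, -0.0]
wrist_force: [-0.4, 0.7, 0.8]
opening: 0.996
grip_force: 0.0
time: 31.12
position: [663.7, 28.1, 107.5]
orientation: [0.0, 0.692, 0.722, 0.0]
wrist_force: [0.6, 0.8, 3.5]
opening: 0.105
grip_force: 58.8
time: 32.38
position: [456.7, 20.6, 107.4]
orientation: [-0.0, 0.692, 0.722, -0.0]
wrist_force: [-2.8, 1.9, 8.1]
opening: 0.107
grip_force: 60.7
```

```bash
python3 -m pendant '-0.3 0 0 0 0 0; -0.6 0 0 0 0 0; -0.9 0 0 0 0 0; -0.9 0 0 0 0 0; -0.9 0 0 0 0 0'
```

```text
time: 33.0
position: [454.9, 20.6, 107.6]
orientation: [0.005, 0.692, 0.722, 0.005]
wrist_force: [16.7, 1.7, -4.5]
opening: 0.108
grip_force: 58.9
```

```bash
python3 -m pendant '0 0 0 0 0 0; 0 0 0 0 0 0; 0 0 0 0 0 0; 0 0 0 0 0 0' 1; python3 -m pendant '0 0 5 0 0 0; 0 0 10 0 0 0; 0 0 15.5 0 0 0; 0 -6 15.5 0 0 0; 0 -12 15.5 0 0 0; 0 -18 15.5 0 0 0; 0 -24 15.5 0 0 0; -1 -30 15.5 0 0 -0.12; -1 -30 15.5 0 0 -0.12; -1 -30 15.5 0 0 -0.12; -1 -30 15.5 0 0 -0.12' 0
python3 - <<'E'
from h import *
w=snap("wrist");p=robot.sense()["position"];print(p)
a=cv2.resize(w["frame"],None,fx=.62,fy=.62); s=snap("top")["frame"][70:310,240:400]
s=cv2.resize(s,(280,420))[:298]; s2=cv2.resize(snap("scene")["frame"][130:390,100:380],(320,298)); im=np.hstack([a,s2]); save("m7",im)
t=snap("top"); f=t["frame"][250:290,300:355].max(2)<70
for b in blobs(f): print(plane(t,300+b[1][0],250+b[1][1],130),b)
print([proj(w,x) for x in((443.9,-228,190),(435,-333,190))])
E
```

```text
time: 33.5
position: [447.7, 20.4, 106.2]
orientation: [-0.001, 0.692, 0.722, -0.001]
wrist_force: [0.5, 0.3, 0.3]
opening: 0.945
grip_force: 0.0
time: 34.88
position: [438.7, -278.2, 262.0]
orientation: [0.0, 0.733, 0.68, 0.0]
wrist_force: [0.6, 0.1, 0.9]
opening: 0.0
grip_force: 0.0
[ 438.7447351  -278.14085428  262.10629652]
[421.5  16.2 130. ] (np.int32(631), array([29.3, 31.6]), array([ 0, 24, 55, 16], dtype=int32))
[(np.float64(313.20648385287666), np.float64(156.52017582729195)), (np.float64(311.5629256902406), np.float64(323.4983170029814))]
```

View pics/m7.png

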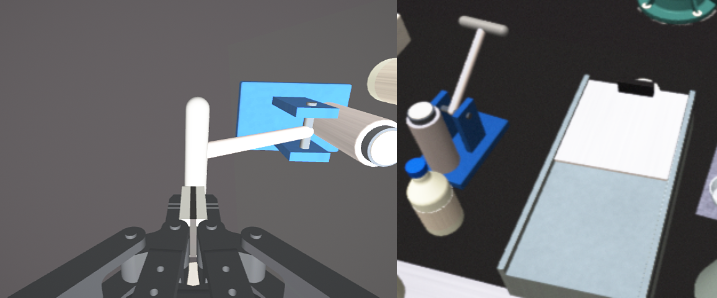

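The bar is centred under the closed fingers, and the cover is shut. I'll press the lever down along its arc, watching the force.

```bash
python3 - <<'E'
from h import *
s=snap("scene");print("fin",plane(s,309,206.8,115))
E
python3 -m pendant '0.3 0 -3 0 0 0; 0.3 0 -6 0 0 0; -0.6 0 -7.5 0 0 0; -1.2 0.1 -9.3 0 0 0; -1.7 0.1 -10.8 0 0 0; -2 0.1 -12.1 0 0 0; -2.2 0.1 -13.6 0 0 0; -2.3 0.1 -15 0 0 0; -2.3 0.1 -15.5 0 0 0;  -2.3 0.1 -15.5 0 0 0'; python3 -m pendant '0 0 -0.4 0 0 0; 0 0 -0.7 0 0 0; 0 0 -0.7 0 0 0'
```

```text
fin [458.6  23.8 115. ]
time: 36.38
position: [403.9, -276.5, 104.0]
orientation: [-0.011, 0.735, 0.678, -0.008]
wrist_force: [-27.2, 2.2, 8.2]
opening: -0.001
grip_force: 11.9
time: 36.75
position: [403.4, -276.4, 96.8]
orientation: [-0.012, 0.734, 0.678, -0.008]
wrist_force: [-28.2, 2.8, 7.3]
opening: 0.0
grip_force: 11.5
```

```bash
python3 -m pendant '-1.5 0 0 0 0 0; -3 0 0 0 0 0; -3 0 0 0 0 0; -3 0 0 0 0 0'
python3 - <<'E'
from h import *
w=snap("wrist");print(robot.sense()["position"])
a=cv2.resize(w["frame"],None,fx=.62,fy=.62); s2=cv2.resize(snap("scene")["frame"][100:300,80:280],(298,298)); save("m8",np.hstack([a,s2]))
E
```

```text
time: 37.25
position: [382.2, -278.4, 101.1]
orientation: [-0.002, 0.734, 0.679, -0.002]
wrist_force: [-13.6, 3.1, 9.9]
opening: -0.002
grip_force: 0.0
[ 382.23228475 -278.3894808   101.16380136]
```

View pics/m8.png

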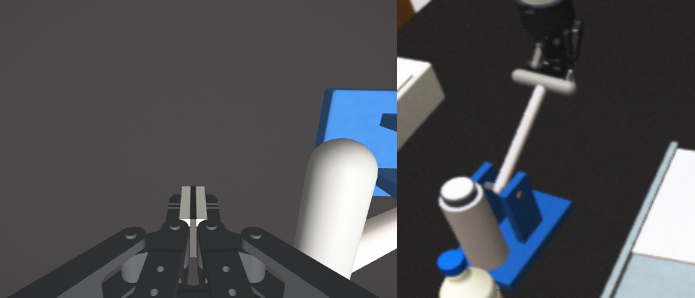

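The fingers slid off the near side of the bar and the lever sprang back up. I'll back off and grip the bar, to the left of the rod, at about (444,-252).

```bash
python3 -m pendant '-3 0 0 0 0 0; -5 0 0 0 0 0; -5 0 6 0 0 0; -5 0 12 0 0 0; -5 0 17.5 0 0 0; -5 0 17.5 0 0 0; -5 0 17.5 0 0 0' 0
python3 - <<'E'
from h import *
print(robot.sense()["position"],robot.sense()["wrist_force"])
w=snap("wrist");t=snap("top")
for n,d in(("w",w),("t",t)):
    im=d["frame"].astype(int); m=(im.min(2)>110)&(im.max(2)-im.min(2)<40)
    if n=="t": k=np.zeros_like(m);k[255:285,455:530]=1;m&=k
    for b in blobs(m,300): print(n,b)
print(plane(w,*[0,0],190))
E
```

```text
time: 38.22
position: [335.2, -278.5, 274.2]
orientation: [-0.0, 0.734, 0.679, 0.0]
wrist_force: [0.7, -0.1, -1.2]
opening: -0.004
grip_force: 0.0
[ 335.16886086 -278.47248401  274.21123226] [ 0.71770671 -0.09436138 -1.1703412 ]
w (np.int32(10316), array([521. , 214.6]), array([456, 139, 184, 167], dtype=int32))
w (np.int32(2725), array([311. , 343.5]), array([270, 300,  83, 115], dtype=int32))
w (np.int32(4221), array([178.1, 441.4]), array([ 92, 387, 147,  93], dtype=int32))
w (np.int32(4345), array([444.8, 441.9]), array([385, 390, 146,  90], dtype=int32))
t (np.int32(657), array([491.2, 267.7]), array([464, 255,  56,  22], dtype=int32))
[ 182.9 -135.9  190. ]
```

```bash
python3 -m pendant '5 1 0 0 0 0; 10.9 2.7 0 0 0 0; 10.9 2.7 0 0 0 0; 10.9 2.7 0 0 0 0; 10.9 2.7 0 0 0 0' 1
python3 - <<'E'
from h import *
w=snap("wrist");p=robot.sense()["position"];print(p)
im=w["frame"].astype(int); m=(im.min(2)>110)&(im.max(2)-im.min(2)<40)
for v in (190,200,210,220,230,240,250,260,270,280):
    x=np.where(m[v,230:400])[0]+230
    if len(x): print(v,x.min(),x.max(),plane(w,(x.min()+x.max())/2,v,190))
E
```

```text
time: 38.95
position: [443.2, -251.9, 274.5]
orientation: [-0.0, 0.735, 0.679, -0.0]
wrist_force: [-0.3, -0.9, 0.1]
opening: 0.998
grip_force: 0.0
[ 443.29651477 -252.00645433  274.85903715]
200 304 324 [ 446.9 -229.5  190. ]
210 296 331 [ 446.1 -235.7  190. ]
220 296 331 [ 445.6 -242.   190. ]
230 296 331 [ 445.1 -248.5  190. ]
240 296 330 [ 444.3 -255.   190. ]
250 296 399 [ 465.5 -263.4  190. ]
260 295 399 [ 464.8 -270.1  190. ]
270 295 394 [ 462.9 -276.9  190. ]
280 295 355 [ 449.9 -282.8  190. ]
```

```bash
python3 -m pendant '0.1 0 -4 0 0 0; 0.1 0 -8 0 0 0; 0.1 0 -10.2 0 0 0; 0.1 0 -10.2 0 0 0' 1; python3 -m pendant '0 0 0 0 0 0; 0 0 0 0 0 0; 0 0 0 0 0 0; 0 0 0 0 0 0; 0 0 0 0 0 0; 0 0 0 0 0 0' 0
```

```text
time: 39.5
position: [443.5, -251.2, 170.9]
orientation: [-0.002, 0.735, 0.678, -0.0]
wrist_force: [-0.6, -0.2, 0.3]
opening: 1.0
grip_force: 0.0
time: 40.25
position: [444.4, -251.7, 173.5]
orientation: [-0.0, 0.734, 0.679, -0.001]
wrist_force: [-5.2, 0.3, 5.9]
opening: 0.167
grip_force: 52.3
```

```bash
python3 -m pendant '-0.6 0 -1 0 0 0; -1.0 0.1 -2 0 0 0; -1.5 0.1 -3.2 0 0 0; -2.0 0.2 -4.6 0 0 0; -2.3 0.2 -6 0 0 0; -2.5 0.2 -7.5 0 0 0; -2.6 0.2 -8.7 0 0 0; -2.6 0.2 -9.5 0 0 0; -2.6 0.2 -9.5 0 0 0'
```

```text
time: 41.38
position: [419.2, -249.6, 77.8]
orientation: [-0.0, 0.734, 0.679, -0.0]
wrist_force: [-4.3, 1.0, 4.6]
opening: 0.002
grip_force: 2.6
```

```bash
python3 - <<'E'
from h import *
w=snap("wrist");s=snap("scene");t=snap("top");print(robot.sense()["position"])
def m(d): im=d["frame"].astype(int); return (im.min(2)>110)&(im.max(2)-im.min(2)<40)
for b in blobs(m(w),200): print("w",b)
k=np.zeros((480,640),bool);k[130:260,100:240]=1
for b in blobs(m(s)&k,30): print("s",b)
k[:]=0;k[190:300,455:530]=1
for b in blobs(m(t)&k,30): print("t",b)
B=np.array
for a in(0,.34,.68):
    e=np.radians(32)-a; c=B([588,-291,100.])+170*B([-np.cos(e)*.9966,np.cos(e)*.083,np.sin(e)])
    for o in(-50,0,50):
        p=c+o*B([.083,.9966,0]); print(a,o,p.round(),"s",B(proj(s,p)).round(),"t",B(proj(t,p)).round(),"w",B(proj(w,p)).round())
E
```

```text
[ 419.2316077  -249.64989481   78.45041302]
w (np.int32(6115), array([311.3, 327.3]), array([270, 250,  83, 211], dtype=int32))
w (np.int32(9415), array([519.6, 378.1]), array([355, 351, 285,  57], dtype=int32))
w (np.int32(4154), array([177.8, 441.6]), array([ 92, 388, 147,  92], dtype=int32))
w (np.int32(253), array([411.2, 404.4]), array([396, 391,  52,  34], dtype=int32))
w (np.int32(1339), array([407.9, 431.4]), array([385, 406,  44,  50], dtype=int32))
s (np.int32(38), array([180.1, 159.3]), array([177, 153,   6,  13], dtype=int32))
s (np.int32(626), array([175.9, 195.4]), array([144, 173,  67,  57], dtype=int32))
s (np.int32(579), array([121.1, 234.6]), array([108, 219,  30,  41], dtype=int32))
s (np.int32(31), array([237.7, 255.6]), array([235, 249,   5,  11], dtype=int32))
t (np.int32(442), array([475.1, 226.2]), array([470, 198,  11,  62], dtype=int32))
t (np.int32(79), array([479.2, 271.3]), array([475, 261,  14,  22], dtype=int32))
0 -50 [ 440. -329.  190.] s [155. 148.] t [516. 269.] w [424. 804.]
0 0 [ 444. -279.  190.] s [175. 153.] t [489. 267.] w [447. 674.]
0 50 [ 448. -229.  190.] s [195. 158.] t [462. 265.] w [480. 483.]
0.34 -50 [ 418. -327.  137.] s [167. 162.] t [503. 281.] w [326. 566.]
0.34 0 [ 423. -277.  137.] s [186. 166.] t [478. 279.] w [328. 457.]
0.34 50 [ 427. -227.  137.] s [205. 171.] t [452. 277.] w [331. 318.]
0.68 -50 [ 416. -327.   79.] s [173. 180.] t [491. 282.] w [316. 441.]
0.68 0 [ 420. -277.   79.] s [192. 185.] t [467. 281.] w [317. 353.]
0.68 50 [ 424. -227.   79.] s [211. 189.] t [444. 279.] w [318. 248.]
```

```bash
python3 - <<'E'
from h import *
w=snap("wrist")
im=w["frame"].astype(int); m=(im.min(2)>110)&(im.max(2)-im.min(2)<40)
for v in range(246,345,6):
    x=np.where(m[v,240:420])[0]+240
    print(v,(x.min(),x.max(),len(x)) if len(x) else None, im[v,290:340:8].mean(1).round().tolist() if True else 0)
for z in (60,67,79,90,110,133):
    c=np.array([419+.083*15,-229-10,z]); u=[proj(w,c+np.array([sx*11,0,0])) for sx in(-1,1)]
    print(z,np.round(u,1).tolist(),"end",np.round(proj(w,(420,-229,z)),1))
E
```

```text
246 None [105.0, 104.0, 104.0, 105.0, 105.0, 104.0, 104.0]
252 (np.int64(301), np.int64(322), 22) [104.0, 103.0, 145.0, 150.0, 117.0, 104.0, 105.0]
258 (np.int64(292), np.int64(331), 40) [103.0, 176.0, 216.0, 223.0, 209.0, 135.0, 103.0]
264 (np.int64(288), np.int64(335), 48) [167.0, 233.0, 247.0, 249.0, 246.0, 224.0, 104.0]
270 (np.int64(285), np.int64(338), 54) [222.0, 250.0, 254.0, 254.0, 254.0, 248.0, 116.0]
276 (np.int64(284), np.int64(339), 56) [241.0, 254.0, 255.0, 255.0, 255.0, 253.0, 198.0]
282 (np.int64(284), np.int64(339), 56) [248.0, 255.0, 255.0, 255.0, 255.0, 254.0, 215.0]
288 (np.int64(284), np.int64(338), 55) [249.0, 255.0, 255.0, 255.0, 255.0, 255.0, 201.0]
294 (np.int64(284), np.int64(338), 55) [249.0, 255.0, 255.0, 255.0, 255.0, 254.0, 199.0]
300 (np.int64(284), np.int64(338), 55) [249.0, 223.0, 232.0, 178.0, 230.0, 255.0, 159.0]
306 (np.int64(284), np.int64(338), 47) [249.0, 205.0, 193.0, 57.0, 205.0, 253.0, 123.0]
312 (np.int64(284), np.int64(337), 45) [255.0, 205.0, 187.0, 57.0, 205.0, 241.0, 98.0]
318 (np.int64(292), np.int64(331), 31) [64.0, 205.0, 186.0, 58.0, 205.0, 191.0, 68.0]
324 (np.int64(291), np.int64(331), 32) [74.0, 204.0, 184.0, 58.0, 204.0, 208.0, 68.0]
330 (np.int64(291), np.int64(332), 33) [110.0, 204.0, 184.0, 59.0, 204.0, 206.0, 70.0]
336 (np.int64(290), np.int64(332), 33) [153.0, 204.0, 151.0, 59.0, 204.0, 204.0, 90.0]
342 (np.int64(290), np.int64(333), 34) [187.0, 204.0, 150.0, 60.0, 204.0, 204.0, 69.0]
60 [[287.7, 259.7], [334.7, 256.3]] end [308.9 237.8]
67 [[286.8, 265.4], [335.5, 261.9]] end [308.8 242.8]
79 [[285.3, 276.2], [337.1, 272.4]] end [308.7 252.3]
90 [[283.7, 287.3], [338.7, 283.4]] end [308.5 262.2]
110 [[280.1, 311.6], [342.2, 307.3]] end [308.1 283.8]
133 [[274.8, 348.6], [347.6, 343.6]] end [307.6 316.8]
```

```bash
python3 -m pendant '0.1 0 -0.3 0 0 0; 0.1 0 -0.6 0 0 0; 0.1 0 -0.6 0 0 0'; python3 -m pendant '0 0 -0.4 0 0 0; 0.1 0 -0.7 0 0 0; 0.1 0 -0.7 0 0 0'
```

```text
time: 41.95
position: [420.7, -250.0, 72.6]
orientation: [0.001, 0.734, 0.679, 0.0]
wrist_force: [-2.2, 0.6, 5.0]
opening: -0.0
grip_force: 2.6
time: 42.32
position: [421.2, -250.1, 68.1]
orientation: [0.001, 0.734, 0.679, -0.001]
wrist_force: [-7.9, 3.1, 16.0]
opening: -0.001
grip_force: 8.0
```

```bash
python3 -m pendant '0 0 -0.3 0 0 0; 0 0 -0.5 0 0 0; 0 0 -0.5 0 0 0'; python3 -m pendant '-0.1 0 2 0 0 0; 0.1 0 5 0 0 0; 0.9 -0.1 8 0 0 0; 2.4 -0.2 11 0 0 0; 2.4 -0.2 13 0 0 0; 2.4 -0.2 13 0 0 0; 2.4 -0.2 13 0 0 0; 2.4 -0.2 13 0 0 0'
cat > lev.py <<'E'
from h import *
w=snap("wrist");print(robot.sense()["position"],robot.sense()["wrist_force"])
im=w["frame"].astype(int); m=(im.min(2)>110)&(im.max(2)-im.min(2)<40)
for v in range(150,340,10):
    x=np.where(m[v,200:440])[0]+200
    if len(x): print(v,x.min(),x.max())
for z in (80,150,180,190): print(z,np.round(proj(w,(446,-229,z)),1), np.round(420*22/np.linalg.norm(w["cam_to_world"][:3,3]-[446,-240,z])))
s=snap("scene");im=s["frame"].astype(int); m=(im.min(2)>110)&(im.max(2)-im.min(2)<40);k=m*0;k[130:260,100:240]=1
for b in blobs(m&(k>0),100): print("s",b)
E
python3 lev.py
```

```text
time: 42.7
position: [421.4, -250.2, 67.0]
orientation: [0.001, 0.734, 0.679, -0.0]
wrist_force: [-15.2, 8.0, 34.3]
opening: 0.0
grip_force: 16.5
time: 43.7
position: [444.7, -251.1, 188.1]
orientation: [-0.001, 0.734, 0.679, -0.0]
wrist_force: [0.1, -1.0, 0.2]
opening: -0.0
grip_force: 0.0
[ 444.79759693 -251.17328599  188.23932063] [-0.07263526 -0.0152097  -1.04825805]
250 297 326
260 288 334
270 285 337
280 285 337
290 285 337
300 285 439
310 285 439
320 292 439
330 291 437
80 [310.5 192.7] 33.0
150 [310.  222.6] 43.0
180 [309.6 242.1] 50.0
190 [309.5 250. ] 52.0
s (np.int32(888), array([165.1, 177.5]), array([144, 144,  52,  86], dtype=int32))
s (np.int32(571), array([121. , 234.3]), array([108, 219,  30,  41], dtype=int32))
```

Stroke 1 is complete: it went right down to a firm stop, and the bar is back at about 190 mm. Now stroke 2.

```bash
python3 -m pendant '0 0 -0.7 0 0 0; -0.8 0 -2.3 0 0 0; -1.5 0.1 -3.9 0 0 0; -2 0.1 -5.4 0 0 0; -2.3 0.1 -6.8 0 0 0; -2.4 0.1 -8.3 0 0 0; -2.5 0.1 -9.8 0 0 0; -2.4 0.1 -11.2 0 0 0; -2.3 0.1 -12.2 0 0 0; -2.3 0.1 -12.7 0 0 0; -2.3 0.1 -12.7 0 0 0; -2.3 0.1 -12.7 0 0 0'; python3 -m pendant '-0.1 0 2 0 0 0; 0.1 0 5 0 0 0; 0.9 -0.1 8 0 0 0; 2.3 -0.1 11 0 0 0; 2.3 -0.1 12.7 0 0 0; 2.3 -0.1 12.7 0 0 0; 2.3 -0.1 12.7 0 0 0; 2.3 -0.1 12.7 0 0 0; 2.3 -0.1 12.7 0 0 0'; python3 lev.py | grep -v '^[12389]..* [0-9]*$'
```

```text
time: 45.3
position: [421.1, -250.9, 67.5]
orientation: [-0.0, 0.734, 0.679, -0.001]
wrist_force: [-12.9, 5.6, 24.5]
opening: 0.002
grip_force: 12.3
time: 46.42
position: [444.8, -251.3, 188.7]
orientation: [-0.001, 0.734, 0.679, -0.0]
wrist_force: [0.8, -0.6, 0.2]
opening: 0.002
grip_force: 0.0
[ 444.93649047 -251.4117375   188.94439867] [-0.11257806 -0.81589993 -0.23109867]
80 [310.3 192.1] 33.0
150 [309.8 221.9] 43.0
180 [309.5 241.2] 50.0
190 [309.4 249.1] 52.0
s (np.int32(885), array([165.1, 177.5]), array([144, 144,  52,  86], dtype=int32))
s (np.int32(577), array([121. , 234.6]), array([108, 219,  30,  41], dtype=int32))
```

Stroke 2 went the same way. Stroke 3 follows, then I lift clear and check everything.

```bash
python3 -m pendant '0 0 -0.7 0 0 0; -0.8 0 -2.3 0 0 0; -1.5 0.1 -3.9 0 0 0; -2 0.1 -5.4 0 0 0; -2.3 0.1 -6.8 0 0 0; -2.4 0.1 -8.3 0 0 0; -2.5 0.1 -9.8 0 0 0; -2.4 0.1 -11.2 0 0 0; -2.3 0.1 -12.2 0 0 0; -2.3 0.1 -12.7 0 0 0; -2.3 0.1 -12.7 0 0 0; -2.3 0.1 -12.7 0 0 0'; python3 -m pendant '-0.1 0 2 0 0 0; 0.1 0 5 0 0 0; 0.9 -0.1 8 0 0 0; 2.3 -0.1 11 0 0 0; 2.3 -0.1 13 0 0 0; 2.3 -0.1 18 0 0 0; 2.3 -0.1 21 0 0 0; -4 -0.1 21 0 0 0; -10 -0.1 21 0 0 0; -16 0 21 0 0 0;  -16 0 21 0 0 0; -16 0 21 0 0 0'; python3 lev.py | grep -v '^[12389]..* [0-9]*$'
python3 - <<'E'
from h import *
s=snap("scene");t=snap("top")
# canister: bright knob/drum and fin checks
im=t["frame"].astype(int);m=(im.min(2)>150)&(im.max(2)-im.min(2)<30);k=m&False;k[180:305,170:260]=True
for b in blobs(m&k,20):print("mat",b,plane(t,*b[1],46))
d=(im.max(2)<60);k[:]=False;k[240:279,305:350]=True
for b in blobs(d&k,20):print("fin",b,plane(t,*b[1],130))
for b in blobs(amber(t["frame"]),100):print("amber",b[:2])
E
```

```text
time: 48.02
position: [421.2, -250.9, 67.5]
orientation: [-0.0, 0.734, 0.679, -0.001]
wrist_force: [-11.6, 5.6, 23.9]
opening: 0.002
grip_force: 12.1
time: 49.52
position: [262.5, -250.7, 272.7]
orientation: [0.0, 0.734, 0.679, 0.0]
wrist_force: [0.4, -0.5, 0.5]
opening: -0.002
grip_force: 0.0
[ 262.88730002 -250.63201289  272.52579578] [0.24602456 0.27770336 0.28419342]
80 [526.1 154.4] 23.0
150 [576.  167.7] 27.0
180 [605.2 175.5] 29.0
190 [616.5 178.5] 30.0
s (np.int32(890), array([165.1, 177.5]), array([144, 144,  52,  86], dtype=int32))
s (np.int32(586), array([121.1, 234.8]), array([108, 219,  30,  41], dtype=int32))
mat (np.int32(20), array([228.4, 196.3]), array([224, 195,  10,   3], dtype=int32)) [614.  235.8  46. ]
mat (np.int32(594), array([198.1, 209.2]), array([182, 196,  31,  28], dtype=int32)) [585.7 303.2  46. ]
mat (np.int32(719), array([236.5, 214.5]), array([221, 197,  33,  39], dtype=int32)) [572.6 217.5  46. ]
mat (np.int32(68), array([187.7, 228.9]), array([180, 220,  21,  13], dtype=int32)) [541.8 325.7  46. ]
mat (np.int32(20), array([241.2, 230.6]), array([23
[... 1049 characters left out ...]
  7,  13], dtype=int32)) [397.4 345.9  46. ]
mat (np.int32(27), array([228.3, 293.3]), array([226, 289,   7,   8], dtype=int32)) [398.8 234.5  46. ]
mat (np.int32(41), array([244.9, 297.6]), array([242, 290,   8,  13], dtype=int32)) [389.  198.2  46. ]
mat (np.int32(22), array([189.9, 297.8]), array([187, 295,   9,   5], dtype=int32)) [390.1 318.4  46. ]
mat (np.int32(38), array([221.5, 301.2]), array([215, 298,  14,   7], dtype=int32)) [381.9 249.2  46. ]
fin (np.int32(147), array([332.4, 276.5]), array([312, 274,  38,   5], dtype=int32)) [431.6   9.8 130. ]
amber (np.int32(122), array([499. ,  46.3]))
amber (np.int32(407), array([217.2,  62.2]))
amber (np.int32(244), array([513.6,  62.7]))
```

```bash
python3 - <<'E'
from h import *
t=snap("top");im=t["frame"].astype(int)
print("fin col",im[255:285,327].max(1).tolist())
print("far edge",im[175:200,300].min(1).tolist(), "rows 175+")
o=np.array([541.3,23.6]);
for v in(183,184,185,186,187,188):print(v,plane(t,300,v,100))
print("expect fin centre row",proj(t,(541.3-85,20.4,130)),"cover far row",proj(t,(641.3-2,27+48,100)))
E
```

```text
fin col [242, 241, 241, 241, 242, 243, 236, 179, 99, 83, 88, 89, 81, 106, 201, 244, 246, 248, 222, 117, 54, 53, 53, 54, 54, 54, 54, 56, 53, 48]
far edge [168, 166, 166, 169, 196, 227, 236, 236, 235, 235, 235, 235, 235, 235, 235, 235, 234, 234, 234, 235, 234, 235, 235, 235, 235] rows 175+
183 [629.6  73.6 100. ]
184 [627.5  73.7 100. ]
185 [625.3  73.7 100. ]
186 [623.2  73.7 100. ]
187 [621.   73.7 100. ]
188 [618.9  73.7 100. ]
expect fin centre row (np.float64(326.8997916772641), np.float64(264.1981405029922)) cover far row (np.float64(299.31139610747323), np.float64(178.52952200021826))
```

The cover's travel comes to 210 mm (664.9 to 454.9), with a stop felt at each end, so it is fully shut. The lever is up and the canister stands on the mat.

```bash
python3 -c "
from station import robot
print(robot.job_done())"
```

```text
the job is handed in; nothing more can be done
None
```

I handed the job in: the canister stands on the mat, all three amber bottles stand in the compartment, the cover is fully shut, and the lever got three full strokes, after one slipped try that did not reach the bottom.

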